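# Kit a two-layer robot parts case

## Task

Pack the open parts case in two layers: lay the yellow gearmotor the right way up in the orange-framed pocket in the bottom of the case, then slide the grey divider tray along its rails until it is fully home over the motor, and only then lay the red bracket flat, open side up, in the tray. Leave the other things on the table where they are.

Things in the scene. Friction and masses are not known exactly. Their poses are not given: they have to be found in the camera images.
- case: Black open parts case, fixed to the table, outside 158 (x) x 288 (y) x 66 mm high, walls 4 mm. Origin: centre of its underside; x along its short side, y along its long side, z up. The half on its +y side holds the orange pocket frame (its top is 16 mm above the table); the half on its -y side holds a grey battery holder fixed in the case. Its clear lid lies open, flat on the table, on its +x side.
- pocket (a point): Centre of the pocket's floor, 6 mm above the table, 75 mm to case +y of the case's centre. The pocket is a rectangle 116 mm along case x by 50 mm along case y, 10 mm deep, in an orange frame that fills the rest of that half of the case. An orange wall, 46 mm high, parts the case's halves 67 mm from the pocket's centre. The motor fits with 7 to 8 mm to spare on each side, either end first. Axes as the case.
- tray (a joint): Slide of the grey divider tray along case +y, in m. 0: at the -y end of the case, over the battery holder, pocket uncovered. 0.154: end stop, fully home over the pocket. It starts between 0 and 0.02. It cannot lift out or tip, stays where it is left and moves at about 2 N.
- tray_in (a point): Centre of the upper face of the tray's floor, 60 mm above the table (moves with the tray; axes as the case). The tray is an open box 146 (case x) x 126 (case y) mm outside, walls 4 mm, inside 138 x 118 mm; its rim is 72 mm above the table and its underside 56 mm, so it passes 6 mm above a motor lying properly in the pocket.
- tray_tab (a point): Middle of the top edge of the white upright push tab on the tray's +y wall: 60 mm long along case x, 6 mm thick along case y, its top 84 mm above the table and 24 mm above the tray's floor. Its inner face is 57 mm from the tray's centre. Push the inner side of the tab towards case +y to slide the tray.
- motor_c (a point): Centre of the yellow gearmotor (half-way up, 22 mm above its underside): loose, about 180 g, 100 (own x) x 36 (own y) x 44 mm high; yellow gearbox block from 44 mm on the -x side to 22 mm on the +x side of its centre, white shaft stub at the -x end, slimmer steel motor can at the +x end. Starts lying on the table, z up, on one side of the case.
- bracket_c (a point): Centre of the red U-shaped bracket with holes (half-way up, 20 mm above its underside): loose, about 120 g, 100 (own x) x 40 (own y) x 40 mm high, sheet 4 mm, base below and open side up. Its two side walls are parallel to its x. Starts on the table on the other side of the case.
- kitbox: Bystander: black and yellow box, 120 x 90 x 55 mm; origin at the centre of its underside.
- spool: Bystander: solder spool with green flanges, 60 mm diameter, 38 mm high; origin at the centre of its underside.
- wheel: Bystander: small rubber wheel lying flat, 66 mm diameter, 26 mm thick; origin at the centre of its underside.
- driver: Bystander: red-handled screwdriver, 180 mm long, lying on the table.
- motor: The same motor: its origin at the centre of its underside, axes as its centre point.
- bracket: The same bracket: its origin at the centre of its underside, axes as its centre point.
Mind the look-alikes: they are no part of the job. Of the things like the bracket, leave any that is blue; of the rest the larger one is meant.

How it is judged:
By the outcome, as a careful person would: the job done as asked, in the order asked, and still so for the second after the job is handed in, with the robot touching nothing.
It also fails if it takes over 72 s, if anything falls off the work surface, if the arm or the gripper's body presses on something with over 40 N, if the wrist force passes 120 N, or if a joint passes its speed limit or range.

## Robot

A 6-joint arm with a two-finger parallel gripper is mounted at the origin on the work surface. World frame = base frame: x ahead of the robot, y to its left, z up, the work surface at z = 0. Lengths are in mm, angles in rad, forces in N, time in s.
With the tool pointing down it reaches from about 300 to 775 mm from the base axis. Payload 14.6 kg.
Tool frame: the origin (TCP) lies at the very end of the fingers, on their centre line; the grasp point (between the pads) lies 19 mm behind it; z points along the fingers, y is the line along which they close (so a half turn about z gives the same grasp; the last joint's range is limited). The gripper opens to 94 mm and grips with 3 to 60 N. Pads are 16 mm wide; open, the fingers measure 119 mm over their backs; the gripper's body (75 mm by 177 mm) begins 78 mm behind the grasp point.
Start: joints at [1.155, 0.3, 1.521, -0, 1.321, -0.067], TCP at [187.971, 516.872, 205.446] pointing down, gripper open.
Joint ranges: [-3.03, 3.03], [-0.79, 2.21], [0.23, 2.52], [-1.04, 4.18], [0, 3.07], [-2.55, 2.55]. Speed limits (rad/s): [2.22, 2.22, 2.57, 3.14, 3.14, 3.14].

## Interface

Orientations are given as [roll, pitch, yaw] about the fixed x, y, z axes, in that order (R = Rz(yaw) Ry(pitch) Rx(roll)).
In Python, from cell import manip gives the robot as it stands.
- The arm moves only by the tool servo_tool, never from a script. Its argument "motion" is a list that holds one entry, the list of rows, each a list of 7 numbers: the shift along the world's x, y, z as a fraction of full scale, then the turn, a rotation vector about the world's x, y, z as a fraction of full scale, then the closure, from 0 (fully open) to 1 (shut). In form: [[[x, y, z, rx, ry, rz, gripper], ...]]. A call has 1 to 10 rows; each row is the pose to reach, as a shift and turn from the pose commanded when the call began, turning the shorter way round; what a row does not reach only later rows make up. Full scale, the value 1, is 0.5 m for a shift and pi rad for a turn. A row lasts 1/10 s, in which the tool goes at most 50 mm and 8.59 degrees, less where a joint would pass 70% of its speed; a pose out of reach is approached as far as the arm can. A call with a number of a shift or a turn outside -1 to 1 is refused whole. A call with a gripper value outside its range is refused whole. The fingers move at their own pace and stop on an object; "newtons" is the grip in N (left out, the last holds). Time passes only in rows, so rows that repeat a pose let the fingers close. It gives the time, the measured TCP pose, the force, the opening and the grip force at its end, in the units of the state.
- manip.read_state(): the state, without advancing time (a new reading comes with each control period).
- manip.camera(name): name is "scene" or "top"; returns a dict with "frame" (400x640x3 uint8, red, green, blue), "range_z" (400x640 float32, mm along the optical axis (not along the pixel's ray), 0 where there is no reading), "vfov" (degrees; the focal length in pixels is half the picture's height over the tangent of half this angle, whatever the lens; pixels are square), "cx", "cy" (the principal point, pixels), "cam_to_world" (4x4, takes a point from camera to world coordinates). Camera axes: x right, y down, z forward; pixel columns grow to the right and rows downward; lengths in mm; the calibration is good to about 2 mm. A picture is of the moment at which its call begins.
- manip.sign_off(): hands the job in; it is judged then, once.
The state is a dict: "clock": time; "joints": joint angles; "qd": joint speeds; "effort": joint torques, N m; "eef_pos": TCP position; "eef_rot": TCP orientation; "wrist_force": force on the tool from outside, world axes, zero at the start; "moment": the same for the moment, N m; "finger_gap": finger opening in mm; "finger_force": force on a finger pad.
Only numpy, scipy, OpenCV 4.12 (cv2) and the standard library are available. Lean on these libraries where they do the work, as an engineer would, in place of code of your own. Each camera call takes 0.05 s, during which the arm holds its last target. There are 200 camera calls.

## Working session

There is one attempt and no reset: what is moved stays moved. The work goes in short steps, Python scripts to look and compute and a tool call to move; the robot and the scene stay as the last step left them, time stands still between calls to the robot, and variables do not carry over. Pictures are saved under pics/ and viewed, at most 10 in all, crops included, and the job is handed in when it is done.

Besides the shell and the picture viewer there is one more tool, called as a command line: name --argument value ..., lists and objects as JSON in quotes. servo_tool: Moves the arm, as the interface text tells. Its arguments: {"type":"object","properties":{"motion":{"type":"array"},"newtons":{"type":"number"}},"required":["motion"]}

```bash
mkdir -p pics; cat > h.py <<'E'
from cell import manip
import numpy as np, cv2
def cam(n):
    c=manip.camera(n); f=200/np.tan(np.radians(c["vfov"])/2)
    z=c["range_z"]; v,u=np.mgrid[0:400,0:640]
    P=np.stack([(u-c["cx"])/f*z,(v-c["cy"])/f*z,z,np.ones_like(z)],-1)@np.array(c["cam_to_world"]).T
    P=P[...,:3].copy(); P[z==0]=np.nan
    return c["frame"],P
def save(n,im,s=1): cv2.imwrite("pics/"+n,cv2.resize(im[...,::-1],None,fx=s,fy=s))
E
python3 - <<'E'
from h import *
for n in("scene","top"):
    f,P=cam(n); np.savez(n,f=f,P=P); save(n+"0.png",f,1.25)
    c=manip.camera(n); print(n,np.round(c["cam_to_world"],2).tolist(),c["vfov"])
print(manip.read_state())
E
```

```text
scene [[-0.62, 0.48, -0.62, 1240.96], [0.78, 0.37, -0.5, 590.31], [-0.01, -0.79, -0.61, 793.39], [0.0, 0.0, 0.0, 1.0]] 56.05484379888113
top [[0.05, -0.98, 0.21, 163.73], [-1.0, -0.05, 0.01, 9.31], [-0.0, -0.21, -0.98, 1725.0], [0.0, 0.0, 0.0, 1.0]] 46.012538711250826
{'clock': 0.2, 'joints': array([ 1.15540963e+00,  3.00264697e-01,  1.52131431e+00, -4.85851308e-06,
        1.32070635e+00, -6.66095852e-02]), 'qd': array([-0.00116429, -0.00115057, -0.00076767, -0.00098718, -0.00204251,
       -0.00095464]), 'effort': array([-5.67138682e-05, -5.31498957e+01, -3.52556992e+01,  7.07437377e-02,
        2.34136032e-02, -1.03727014e-04]), 'eef_pos': array([187.91030221, 516.74493682, 205.11242228]), 'eef_rot': array([-3.14090118e+00, -4.14103049e-05,  2.79281673e+00]), 'wrist_force': array([ 0.42015727, -0.22552521, -0.12661536]), 'moment': array([-0.00645885,  0.01413966, -0.02994145]), 'finger_force': 0.0, 'finger_gap': 93.77893808960378}
```

View pics/top0.png

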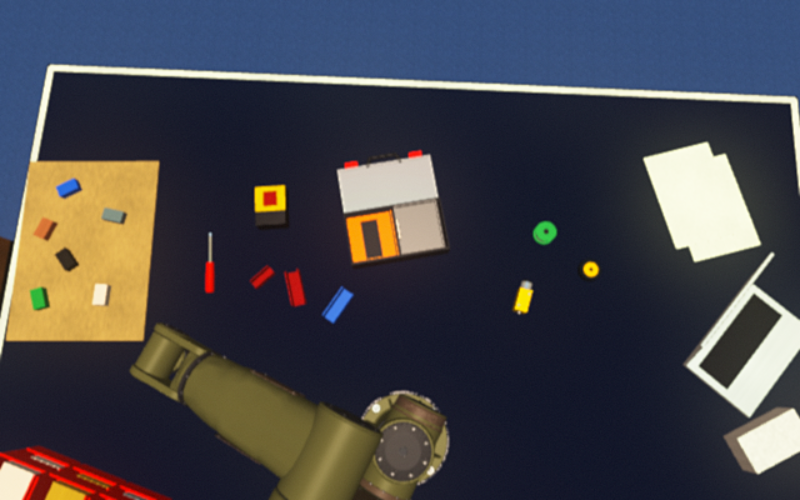

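View pics/scene0.png

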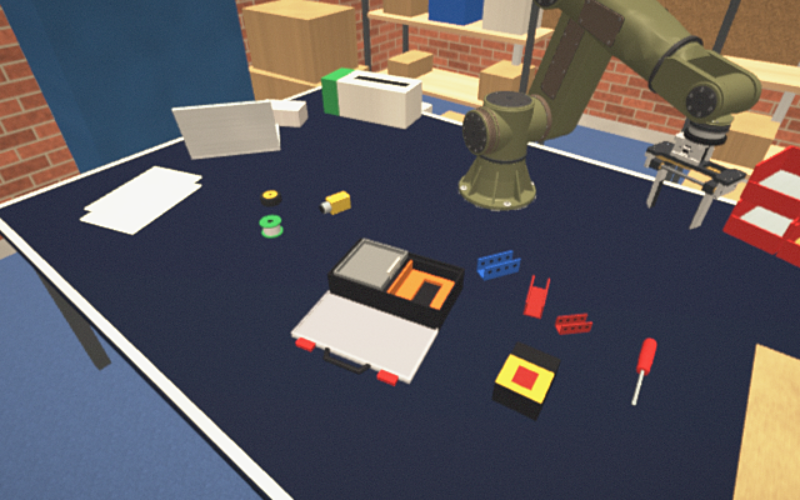

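Top view (800-px scale): the case is at (395,230) with the orange pocket on the left (+y), and the tray is on the right. The motor is at (523,298), the large red bracket at (294,287), the small red one at (262,277) and the blue one at (338,303). The scene view agrees.

```bash
cat >> h.py <<'E'
def pts(f,P,col,zmin=4,zmax=120,box=(200,800,-450,450)):
    h=cv2.cvtColor(f,cv2.COLOR_RGB2HSV).astype(int); H,S,V=h[...,0],h[...,1],h[...,2]
    m={"y":(H>21)&(H<34)&(S>120)&(V>90),"r":((H<6)|(H>174))&(S>140)&(V>60),"o":(H>8)&(H<20)&(S>150)&(V>120),
       "g":(S<60)&(V>70),"a":V>=0}[col]
    m=m&(P[...,2]>zmin)&(P[...,2]<zmax)&(P[...,0]>box[0])&(P[...,0]<box[1])&(P[...,1]>box[2])&(P[...,1]<box[3])
    return m
def blobs(f,P,col,amin=40,**k):
    m=pts(f,P,col,**k); n,l,s,c=cv2.connectedComponentsWithStats(m.astype(np.uint8))
    for i in range(1,n):
        if s[i,4]<amin: continue
        Q=P[l==i]; r=cv2.minAreaRect(Q[:,:2].astype(np.float32))
        print(col,s[i,4],"ctr",np.round(r[0],1),"size",np.round(r[1],1),"ang",round(r[2],1),"z",np.round(np.percentile(Q[:,2],[2,50,98]),1),"px",np.round(c[i]))
E
python3 - <<'E'
from h import *
for n in("scene","top"):
    d=np.load(n+".npz"); f,P=d["f"],d["P"]; print(n)
    blobs(f,P,"y"); blobs(f,P,"r",amin=25); blobs(f,P,"o"); blobs(f,P,"g",zmin=15,zmax=100)
    print("case-high"); blobs(f,P,"a",zmin=30,amin=100)
a=cv2.resize(np.load("scene.npz")["f"][170:310,240:500],None,fx=3,fy=3,interpolation=cv2.INTER_CUBIC); save("crop1.png",a)
E
```

```text
scene
y 84 ctr [ 403.6 -324.4] size [36.3 65.2] ang 77.1 z [41.2 44.4 47.4] px [270. 158.]
y 473 ctr [665.  417.8] size [78.2 71. ] ang 5.2 z [54.1 56.5 59. ] px [414. 299.]
r 294 ctr [409.4 335.6] size [104.7  39.9] ang 16.6 z [ 4.   6.  42.6] px [428. 240.]
r 247 ctr [437.1 435.1] size [33.3 66.4] ang 43.8 z [ 4.7 18.1 30. ] px [456. 258.]
r 216 ctr [664.1 426.2] size [41.  35.8] ang 6.9 z [54.3 56.9 59.3] px [420. 302.]
r 64 ctr [793.8 198.4] size [12.  43.6] ang 0.1 z [ 9.5 13.2 16.3] px [311. 300.]
o 856 ctr [568.6 107.5] size [155.8 160.6] ang 12.9 z [ 7.1 17.2 49.3] px [335. 228.]
g 50 ctr [ 448.5 -332.3] size [30.  24.7] ang 61.6 z [17.3 32.5 39.4] px [261. 166.]
g 53 ctr [ 620.4 -375.6] size [24.8 45.4] ang 55.8 z [15.5 22.7 38.4] px [217. 183.]
g 1470 ctr [597.8 -21.1] size [153.9 140.4] ang 11.7 z [58.  61.6 78.9] px [297. 211.]
case-high
a 171 ctr [ 417.2 -326.3] size [38.9 94. ] ang 77.6 z [31.1 42.1 47. ] px [268. 160.]
a 141 ctr [ 609.3 -390.4] size [64.7 55.7] ang 50.3 z [35.  38.5 41.7] px [216. 177.]
a 3202 ctr [583.3  49.1] size [162.8 290.4] ang 12.6 z [31.5 60.3 
[... 606 characters left out ...]
. 230.]
o 43 ctr [664.8 424.8] size [49.1 42.3] ang 6.9 z [48.4 57.8 66.6] px [215. 158.]
o 754 ctr [569.3 115.6] size [154.6 140.6] ang 12.5 z [ 5.6 17.1 61.9] px [299. 186.]
g 1512 ctr [594.   53.4] size [173.6 278.9] ang 9.9 z [52.8 61.9 78.6] px [333. 180.]
g 48 ctr [ 448.2 -338.8] size [28.9 22.8] ang 70.2 z [25.6 34.2 41.2] px [421. 227.]
case-high
a 676 ctr [646.8 412. ] size [125.   78.6] ang 1.5 z [35.4 55.5 65.2] px [219. 165.]
a 2068 ctr [584.1  46.7] size [161.8 288.2] ang 12.6 z [36.7 61.3 78.1] px [328. 183.]
a 204 ctr [ 609.  -394.7] size [57.  58.1] ang 87.8 z [31.2 39.4 48.1] px [436. 184.]
a 243 ctr [ 417.3 -330.9] size [37.6 94.8] ang 76.1 z [30.5 43.9 52.1] px [419. 237.]
```

View pics/crop1.png

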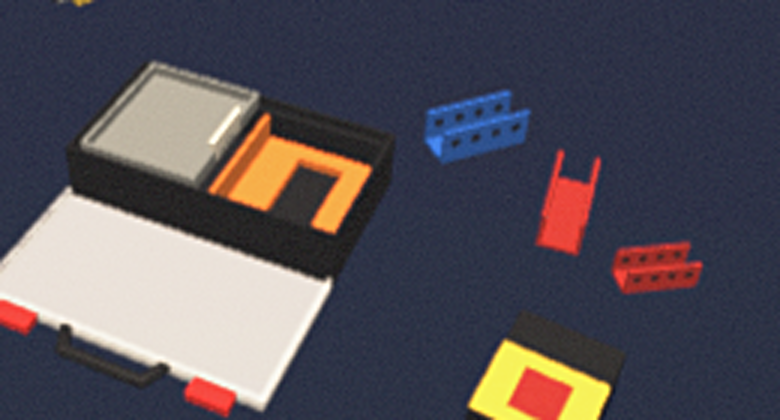

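The bracket lies upright at (409,336) with its long axis at 17°. The motor centre is about (414,-328) with its axis at -13°. The case is at (584,48), yaw 12.6°. I'm going to the motor first.

servo_tool --motion '[[[0.424, -0.594, 0.05, 0, 0, 0.0377, 0], [0.424, -0.594, 0.05, 0, 0, 0.0377, 0], [0.424, -0.594, 0.05, 0, 0, 0.0377, 0], [0.424, -0.594, 0.05, 0, 0, 0.0377, 0], [0.424, -0.594, 0.05, 0, 0, 0.0377, 0], [0.424, -0.594, 0.05, 0, 0, 0.0377, 0], [0.424, -0.594, 0.05, 0, 0, 0.0377, 0], [0.424, -0.594, 0.05, 0, 0, 0.0377, 0], [0.436, -1, 0, 0, 0, 0.0377, 0], [0.436, -1, 0, 0, 0, 0.0377, 0]]]'

```text
clock: 1.2
eef_pos: [402.8, 119.3, 217.9]
eef_rot: [-3.142, -0.0, 2.912]
wrist_force: [1.5, 0.1, -0.8]
finger_gap: 94.0
finger_force: 0.0
```

servo_tool --motion '[[[0.006, -0.86, -0.16, 0, 0, 0, 0], [0.006, -0.86, -0.16, 0, 0, 0, 0], [0.006, -0.86, -0.16, 0, 0, 0, 0], [0.006, -0.86, -0.16, 0, 0, 0, 0], [0.006, -0.86, -0.16, 0, 0, 0, 0], [0.006, -0.86, -0.16, 0, 0, 0, 0], [0.006, -0.86, -0.16, 0, 0, 0, 0], [0.006, -0.86, -0.16, 0, 0, 0, 0], [0.006, -0.86, -0.16, 0, 0, 0, 0], [0.006, -0.86, -0.16, 0, 0, 0, 0]]]'

```text
clock: 2.2
eef_pos: [405.0, -312.5, 136.9]
eef_rot: [3.141, -0.001, 2.908]
wrist_force: [-0.1, 0.4, 0.8]
finger_gap: 94.1
finger_force: 0.0
```

servo_tool --motion '[[[0, 0, 0, 0, 0, 0, 0], [0, 0, 0, 0, 0, 0, 0]]]'

```text
clock: 2.4
eef_pos: [406.0, -308.5, 138.4]
eef_rot: [3.142, 0.0, 2.912]
wrist_force: [0.3, -0.3, -0.1]
finger_gap: 94.2
finger_force: 0.0
```

servo_tool --motion '[[[0, -0.036, -0.1, 0, 0, 0, 0], [0, -0.036, -0.2, 0, 0, 0, 0], [0, -0.036, -0.247, 0, 0, 0, 0], [0, -0.036, -0.247, 0, 0, 0, 0], [0, -0.036, -0.247, 0, 0, 0, 1], [0, -0.036, -0.247, 0, 0, 0, 1], [0, -0.036, -0.247, 0, 0, 0, 1], [0, -0.036, -0.247, 0, 0, 0, 1], [0, -0.036, -0.247, 0, 0, 0, 1], [0, -0.036, -0.247, 0, 0, 0, 1]]]' --newtons 25

```text
clock: 3.4
eef_pos: [406.0, -327.4, 15.0]
eef_rot: [-3.141, 0.0, 2.911]
wrist_force: [-0.9, -0.3, -0.5]
finger_gap: 49.3
finger_force: 0.0
```

servo_tool --motion '[[[0, 0, 0, 0, 0, 0, 1], [0, 0, 0, 0, 0, 0, 1], [0, 0, 0, 0, 0, 0, 1], [0, 0, 0, 0, 0, 0, 1], [0, 0, 0, 0, 0, 0, 1], [0, 0, 0, 0, 0, 0, 1]]]'

```text
clock: 4.0
eef_pos: [405.9, -327.4, 14.7]
eef_rot: [-3.141, 0.0, 2.911]
wrist_force: [-0.9, 0.4, 1.7]
finger_gap: 35.6
finger_force: 24.9
```

servo_tool --motion '[[[0, 0, 0.1, 0, 0, 0, 1], [0, 0, 0.2, 0, 0, 0, 1], [0, 0, 0.33, 0, 0, 0, 1], [0, 0, 0.33, 0, 0, 0, 1], [0.1, 0.3, 0.33, 0, 0, 0.142, 1], [0.1, 0.3, 0.33, 0, 0, 0.142, 1], [0.1, 0.3, 0.33, 0, 0, 0.142, 1], [0.1, 0.3, 0.33, 0, 0, 0.142, 1], [0.1, 0.3, 0.33, 0, 0, 0.142, 1], [0.1, 0.3, 0.33, 0, 0, 0.142, 1]]]'

```text
clock: 5.0
eef_pos: [455.7, -178.0, 179.6]
eef_rot: [-3.142, -0.0, -2.927]
wrist_force: [-0.9, -1.4, -1.4]
finger_gap: 35.8
finger_force: 24.9
```

```bash
python3 - <<'E'
from h import *
s=manip.read_state(); print(s["eef_pos"],s["eef_rot"],s["finger_gap"],s["wrist_force"])
for n in("scene","top"):
    f,P=cam(n); np.savez(n+"1",f=f,P=P)
    print(n); blobs(f,P,"y",zmin=140,zmax=230,amin=15);blobs(f,P,"g",zmin=150,zmax=215,amin=10);blobs(f,P,"o");blobs(f,P,"a",zmin=30,box=(480,700,-110,210),amin=100)
    blobs(f,P,"g",zmin=68,zmax=95,amin=4,box=(480,700,-110,210))
E
```

```text
[ 455.67143649 -178.01747243  179.58913069] [-3.14157503e+00 -3.66910789e-04 -2.92720222e+00] 35.805176780319805 [-0.93608426 -1.35394589 -1.40208518]
scene
y 78 ctr [ 454.  -183.4] size [67.8 38.5] ang 23.0 z [206.  209.1 211.5] px [285. 136.]
g 35 ctr [ 452.3 -148.2] size [11.3 19.5] ang 73.5 z [188.8 202.8 214.5] px [293. 140.]
g 61 ctr [ 498.8 -166.9] size [29.4 31.3] ang 13.1 z [177.1 198.1 204.9] px [282. 146.]
o 855 ctr [569. 108.] size [158.2 160.8] ang 12.0 z [ 6.7 17.  49.6] px [335. 228.]
a 3176 ctr [583.6  48.8] size [163.2 291. ] ang 12.5 z [31.4 60.3 74.4] px [311. 221.]
g 313 ctr [596.6 -17.3] size [153.7 134.6] ang 13.8 z [68.2 72.1 85.7] px [298. 211.]
top
o 44 ctr [665.1 425.4] size [45.5 40.9] ang 11.0 z [50.6 58.2 65.4] px [215. 158.]
o 748 ctr [569.9 115.8] size [154.2 141.2] ang 12.0 z [ 5.6 17.4 61. ] px [299. 186.]
a 2064 ctr [585.   47.3] size [162.7 287.9] ang 12.7 z [36.4 61.6 78. ] px [328. 183.]
g 52 ctr [668.1   7.2] size [ 13.3 101.3] ang 10.6 z [68.1 72.  78.5] px [329. 162.]
g 14 ctr [678. -59.] size [19.3 14.5] ang 62.7 z [68.4 71.1 77.9] px [346. 160.]
g 6 ctr [650.5 -68.5] size [14.2  3.4] ang 18.1 z [68.5 70.2 75. ] px [349. 167.]
g 5 ctr [642.2 132.2] size [ 0.8 14.6] ang 3.6 z [68.2 68.9 71.1] px [294. 167.]
g 4 ctr [631.4 188.1] size [11.3  0.6] ang 87.5 z [68.8 71.4 73.3] px [278. 169.]
g 56 ctr [575.1  38.8] size [131.3  20.4] ang 21.0 z [68.7 75.9 90.1] px [319. 187.]
g 14 ctr [614.7 -76.8] size [39.7  4.1] ang 11.2 z [68.6 73.  79.8] px [351. 177.]
g 24 ctr [544.9 -84.2] size [25.4 43.7] ang 56.1 z [69.  73.2 80.7] px [352. 196.]
g 17 ctr [526.1 -19. ] size [ 7.7 35.9] ang 2.3 z [68.9 71.2 77.7] px [335. 200.]
g 7 ctr [532.4 -49.2] size [ 4.  10.9] ang 5.8 z [70.8 73.6 77.1] px [342. 198.]
```

servo_tool --motion '[[[0.209, 0.595, 0, 0, 0, 0.002, 1], [0.209, 0.595, 0, 0, 0, 0.002, 1], [0.209, 0.595, 0, 0, 0, 0.002, 1], [0.209, 0.595, 0, 0, 0, 0.002, 1], [0.209, 0.595, 0, 0, 0, 0.002, 1], [0.209, 0.595, 0, 0, 0, 0.002, 1], [0.209, 0.595, -0.1, 0, 0, 0.002, 1], [0.209, 0.595, -0.15, 0, 0, 0.002, 1], [0.209, 0.595, -0.15, 0, 0, 0.002, 1], [0.209, 0.595, -0.15, 0, 0, 0.002, 1]]]'

```text
clock: 6.1
eef_pos: [560.9, 119.1, 105.5]
eef_rot: [-3.141, 0.0, -2.921]
wrist_force: [-0.6, 0.7, -1.1]
finger_gap: 35.9
finger_force: 24.9
```

```bash
python3 - <<'E'
from h import *
f,P=cam("scene"); g,Q=cam("top"); 
a=cv2.resize(f[120:290,240:420],(540,510)); b=cv2.resize(g[120:230,240:400],(480,330))
c=np.zeros((510,1020,3),np.uint8); c[:,:540]=a; c[:330,540:]=b
save("m1.png",cv2.resize(c,(800,400)))
E
```

```text
(no output)
```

View pics/m1.png

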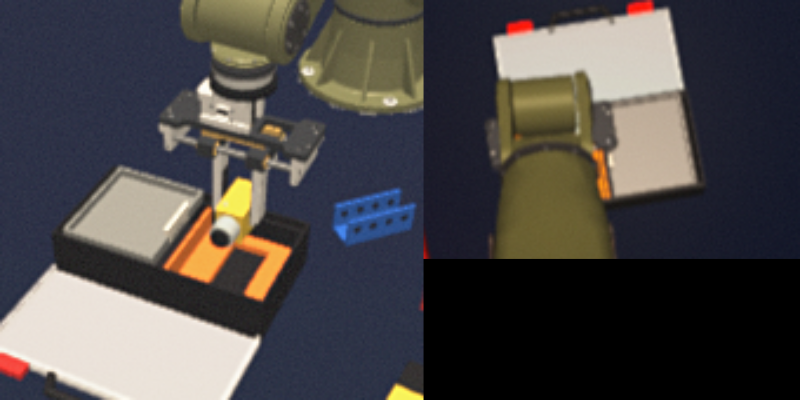

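The motor hangs over the dark pocket at about (245,275), aligned with it. I'm descending.

servo_tool --motion '[[[-0.001, 0.001, -0.06, 0, 0, 0, 1], [-0.001, 0.001, -0.1, 0, 0, 0, 1], [-0.001, 0.001, -0.13, 0, 0, 0, 1], [-0.001, 0.001, -0.15, 0, 0, 0, 1], [-0.001, 0.001, -0.16, 0, 0, 0, 1], [-0.001, 0.001, -0.166, 0, 0, 0, 1], [-0.001, 0.001, -0.166, 0, 0, 0, 1], [-0.001, 0.001, -0.166, 0, 0, 0, 1]]]'

```text
clock: 7.0
eef_pos: [560.3, 120.7, 22.4]
eef_rot: [-3.142, 0.001, -2.92]
wrist_force: [-0.1, 0.7, -1.1]
finger_gap: 35.8
finger_force: 24.9
```

servo_tool --motion '[[[0, 0, -0.002, 0, 0, 0, 1], [0, 0, -0.002, 0, 0, 0, 1], [0, 0, -0.002, 0, 0, 0, 0.4], [0, 0, -0.002, 0, 0, 0, 0.4], [0, 0, -0.002, 0, 0, 0, 0.4], [0, 0, -0.002, 0, 0, 0, 0.4], [0, 0, -0.002, 0, 0, 0, 0.4]]]'

```text
clock: 7.7
eef_pos: [559.9, 120.7, 20.8]
eef_rot: [-3.142, 0.0, -2.92]
wrist_force: [-0.9, 0.4, -0.2]
finger_gap: 56.4
finger_force: 0.0
```

servo_tool --motion '[[[0, 0, 0.1, 0, 0, 0, 0.4], [0, 0, 0.2, 0, 0, 0, 0.4], [0, 0, 0.3, 0, 0, 0, 0.4], [0, 0, 0.33, 0, 0, 0, 0.4], [-0.1, 0.45, 0.33, 0, 0, 0, 1], [-0.1, 0.45, 0.33, 0, 0, 0, 1], [-0.1, 0.45, 0.33, 0, 0, 0, 1], [-0.1, 0.45, 0.33, 0, 0, 0, 1], [-0.1, 0.45, 0.33, 0, 0, 0, 1], [-0.1, 0.45, 0.33, 0, 0, 0, 1]]]'

```text
clock: 8.7
eef_pos: [508.4, 349.0, 185.4]
eef_rot: [3.141, -0.0, -2.916]
wrist_force: [0.4, -0.7, -1.5]
finger_gap: 11.8
finger_force: 0.0
```

```bash
python3 - <<'E'
from h import *
s=manip.read_state(); print(s["eef_pos"],s["eef_rot"],s["finger_gap"])
f,P=cam("scene"); g,Q=cam("top"); 
B=(480,700,-110,210)
for f_,P_ in((f,P),(g,Q)):
    blobs(f_,P_,"y",zmin=30,box=B); blobs(f_,P_,"g",zmin=15,box=B)
    blobs(f_,P_,"g",zmin=76,zmax=95,box=B,amin=4)
a=cv2.resize(f[120:290,240:420],(540,510)); b=cv2.resize(g[120:230,240:400],(480,330))
c=np.zeros((510,1020,3),np.uint8); c[:,:540]=a; c[:330,540:]=b
save("m2.png",cv2.resize(c,(800,400)))
E
```

```text
[508.41765632 348.99664861 185.36316735] [ 3.14123568e+00 -4.05608527e-04 -2.91561895e+00] 11.809374955998203
y 175 ctr [557.3 122.7] size [67.8 36.7] ang 11.8 z [41.6 50.7 53.7] px [342. 226.]
g 1468 ctr [596.9 -21.4] size [156.  139.6] ang 12.3 z [57.8 61.6 79.2] px [297. 211.]
g 69 ctr [614.9 139.6] size [60.2 30.1] ang 26.0 z [31.4 41.1 58.4] px [336. 239.]
g 38 ctr [585.4  43.9] size [59.2  6.1] ang 13.5 z [76.9 83.2 86.5] px [315. 213.]
y 179 ctr [556.4 119. ] size [67.2 35.6] ang 11.8 z [38.9 50.4 58.4] px [296. 192.]
g 1508 ctr [588.2  52. ] size [163.7 288.1] ang 9.0 z [52.9 62.1 78.8] px [333. 180.]
g 40 ctr [601.8 128.1] size [22.  31.4] ang 10.9 z [23.5 42.5 50.3] px [295. 180.]
g 25 ctr [586.2  40.6] size [58.8  5.8] ang 14.2 z [77.6 83.4 89.1] px [318. 183.]
g 4 ctr [542.3  32.1] size [11.  0.] ang 2.8 z [76.9 77.4 80.6] px [320. 194.]
```

View pics/m2.png

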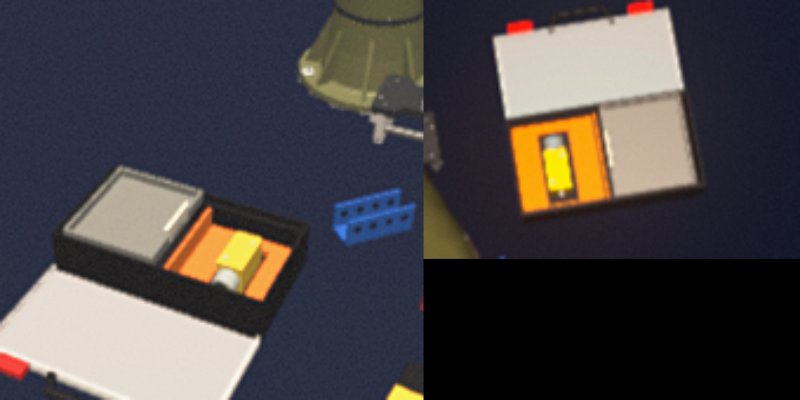

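The motor sits in the pocket with its top at 50 mm, its block at (557,121) and upright. Next is the tab, at (586,42).

servo_tool --motion '[[[0.169, -0.68, 0, 0, 0, 0, 1], [0.169, -0.68, 0, 0, 0, 0, 1], [0.169, -0.68, 0, 0, 0, 0, 1], [0.169, -0.68, 0, 0, 0, 0, 1], [0.169, -0.68, 0, 0, 0, 0, 1], [0.169, -0.68, 0, 0, 0, 0, 1], [0.169, -0.68, 0, 0, 0, 0, 1], [0.169, -0.68, -0.1, 0, 0, 0, 1], [0.169, -0.68, -0.15, 0, 0, 0, 1], [0.169, -0.68, -0.15, 0, 0, 0, 1]]]'

```text
clock: 9.8
eef_pos: [592.4, 3.9, 107.4]
eef_rot: [3.14, -0.006, -2.922]
wrist_force: [-0.1, 0.6, 0.7]
finger_gap: 0.5
finger_force: 0.0
```

servo_tool --motion '[[[0, 0, 0, 0, 0, 0, 1], [0, 0, 0, 0, 0, 0, 1]]]'

```text
clock: 10.0
eef_pos: [595.2, 5.4, 112.9]
eef_rot: [-3.141, 0.003, -2.92]
wrist_force: [-0.1, 0.3, 0.6]
finger_gap: 0.5
finger_force: 0.0
```

servo_tool --motion '[[[0, 0, -0.06, 0, 0, 0, 1], [0, 0, -0.09, 0, 0, 0, 1], [0, 0, -0.09, 0, 0, 0, 1], [-0.005, 0.022, -0.09, 0, 0, 0, 1], [-0.009, 0.039, -0.09, 0, 0, 0, 1], [-0.016, 0.07, -0.09, 0, 0, 0, 1], [-0.025, 0.11, -0.09, 0, 0, 0, 1], [-0.034, 0.15, -0.09, 0, 0, 0, 1], [-0.043, 0.19, -0.09, 0, 0, 0, 1], [-0.052, 0.23, -0.09, 0, 0, 0, 1]]]'

```text
clock: 11.0
eef_pos: [568.6, 122.4, 66.8]
eef_rot: [-3.141, 0.002, -2.919]
wrist_force: [3.2, -3.1, 1.1]
finger_gap: 0.3
finger_force: 1.6
```

servo_tool --motion '[[[-0.007, 0.03, 0, 0, 0, 0, 1], [-0.0125, 0.056, 0, 0, 0, 0, 1], [-0.016, 0.072, 0, 0, 0, 0, 1], [-0.018, 0.08, 0, 0, 0, 0, 1], [-0.019, 0.084, 0, 0, 0, 0, 1], [-0.02, 0.088, 0, 0, 0, 0, 1], [-0.02, 0.088, 0, 0, 0, 0, 1]]]'

```text
clock: 11.7
eef_pos: [558.3, 164.6, 65.6]
eef_rot: [3.141, -0.0, -2.92]
wrist_force: [-0.0, -0.2, 0.3]
finger_gap: 0.5
finger_force: 0.0
```

servo_tool --motion '[[[-0.0005, 0.002, 0, 0, 0, 0, 1], [-0.001, 0.004, 0, 0, 0, 0, 1], [-0.0015, 0.006, 0, 0, 0, 0, 1], [-0.002, 0.008, 0, 0, 0, 0, 1]]]'

```text
clock: 12.1
eef_pos: [557.8, 166.9, 65.6]
eef_rot: [-3.139, -0.0, -2.92]
wrist_force: [4.8, -19.6, -0.0]
finger_gap: 0.5
finger_force: 10.2
```

The tray has hit its end stop with 20 N, where I predicted. I'm backing off and checking.

servo_tool --motion '[[[0.004, -0.02, 0, 0, 0, 0, 1], [0.004, -0.03, 0.03, 0, 0, 0, 1], [0.004, -0.03, 0.13, 0, 0, 0, 1], [0.004, -0.03, 0.23, 0, 0, 0, 1], [-0.15, 0.2, 0.25, 0, 0, 0.024, 0.3], [-0.25, 0.31, 0.25, 0, 0, 0.024, 0.3], [-0.297, 0.336, 0.25, 0, 0, 0.024, 0.3], [-0.297, 0.336, 0.25, 0, 0, 0.024, 0.3], [-0.297, 0.336, 0.25, 0, 0, 0.024, 0.3], [-0.297, 0.336, 0.2, 0, 0, 0.024, 0.3]]]'

```text
clock: 13.1
eef_pos: [407.3, 340.4, 169.6]
eef_rot: [3.139, 0.006, -2.84]
wrist_force: [0.3, -0.4, -1.5]
finger_gap: 45.1
finger_force: 0.0
```

```bash
python3 - <<'E'
from h import *
s=manip.read_state(); print(s["eef_pos"],s["eef_rot"],s["finger_gap"])
f,P=cam("scene"); g,Q=cam("top"); 
B=(480,700,-110,210)
for f_,P_ in((f,P),(g,Q)):
    blobs(f_,P_,"r",zmin=3,box=(300,480,250,500),amin=25)
    blobs(f_,P_,"g",zmin=15,box=B); blobs(f_,P_,"g",zmin=76,zmax=95,box=B,amin=6)
save("m3.png",cv2.resize(f[120:290,240:480],(800,566)))
E
```

```text
[407.33614825 340.35477051 169.58557982] [ 3.13851144  0.00594135 -2.84006524] 45.05874920722784
r 325 ctr [408.1 334.3] size [106.   41.5] ang 16.7 z [ 3.2  5.8 42.6] px [428. 240.]
r 339 ctr [435.2 437.5] size [31.8 71.8] ang 45.4 z [ 3.6 17.1 29.9] px [458. 259.]
g 1577 ctr [567.  109.3] size [154.9 157.3] ang 12.1 z [58.  61.4 78.4] px [340. 224.]
g 500 ctr [598.1 -22.1] size [164.9  68.1] ang 21.1 z [17.7 39.6 65. ] px [297. 217.]
g 36 ctr [554.5 183.7] size [58.2  5.4] ang 12.1 z [77.  84.2 86.3] px [360. 227.]
g 1510 ctr [588.9  55.7] size [183.4 281.3] ang 8.8 z [52.4 61.8 77.7] px [296. 186.]
g 484 ctr [603.5 -25.9] size [123.9  58.7] ang 12.5 z [24.5 39.1 47.9] px [337. 183.]
g 19 ctr [558.  181.9] size [52.9  4.3] ang 12.7 z [80.1 84.3 92.6] px [278. 188.]
```

View pics/m3.png

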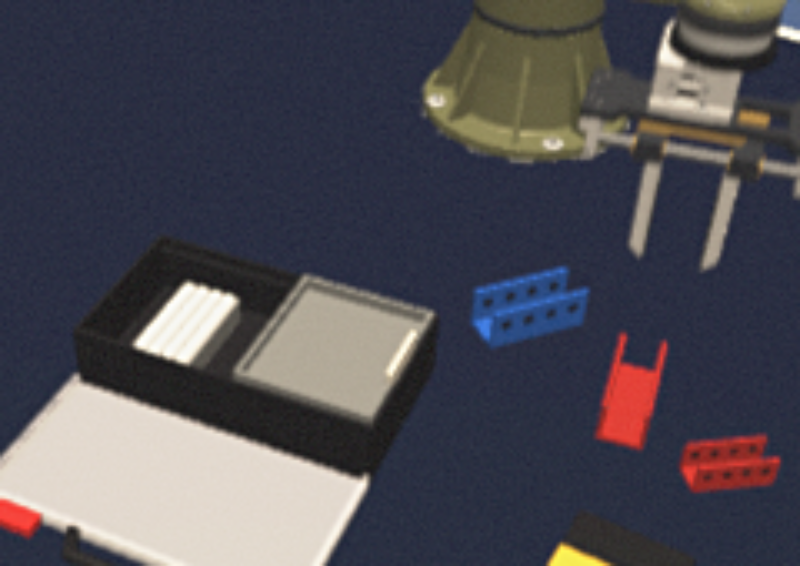

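The tray is home, with the tab at case y ≈ 137. The bracket hasn't moved.

servo_tool --motion '[[[0, 0, -0.03, 0, 0, 0, 0.3], [0, 0, -0.03, 0, 0, 0, 0.3], [0, 0, -0.03, 0, 0, 0, 0.3]]]'

```text
clock: 13.5
eef_pos: [409.4, 336.3, 151.8]
eef_rot: [3.141, 0.0, -2.845]
wrist_force: [-0.0, -0.4, 0.5]
finger_gap: 65.6
finger_force: 0.0
```

servo_tool --motion '[[[-0.001, -0.0015, -0.09, 0, 0, 0, 0.3], [-0.001, -0.0015, -0.18, 0, 0, 0, 0.3], [-0.001, -0.0015, -0.25, 0, 0, 0, 0.3], [-0.001, -0.0015, -0.285, 0, 0, 0, 0.3], [-0.001, -0.0015, -0.285, 0, 0, 0, 0.3], [-0.001, -0.0015, -0.285, 0, 0, 0, 1], [-0.001, -0.0015, -0.285, 0, 0, 0, 1], [-0.001, -0.0015, -0.285, 0, 0, 0, 1], [-0.001, -0.0015, -0.285, 0, 0, 0, 1], [-0.001, -0.0015, -0.285, 0, 0, 0, 1]]]' --newtons 20

```text
clock: 14.5
eef_pos: [408.9, 336.2, 9.3]
eef_rot: [3.141, 0.002, -2.844]
wrist_force: [-1.1, -2.1, 8.8]
finger_gap: 40.0
finger_force: 20.0
```

servo_tool --motion '[[[0, 0, 0, 0, 0, 0, 1], [0, 0, 0, 0, 0, 0, 1], [0, 0, 0, 0, 0, 0, 1]]]'

```text
clock: 14.8
eef_pos: [408.9, 336.2, 9.3]
eef_rot: [3.141, 0.002, -2.844]
wrist_force: [-1.0, -1.8, 7.7]
finger_gap: 39.8
finger_force: 20.0
```

servo_tool --motion '[[[0, 0, 0.08, 0, 0, 0, 1], [0, 0, 0.18, 0, 0, 0, 1], [0, 0, 0.28, 0, 0, 0, 1], [0, 0, 0.36, 0, 0, 0, 1], [0.317, -0.426, 0.36, 0, 0, -0.0244, 1], [0.317, -0.426, 0.36, 0, 0, -0.0244, 1], [0.317, -0.426, 0.36, 0, 0, -0.0244, 1], [0.317, -0.426, 0.36, 0, 0, -0.0244, 1], [0.317, -0.426, 0.36, 0, 0, -0.0244, 1], [0.317, -0.426, 0.36, 0, 0, -0.0244, 1]]]'

```text
clock: 15.8
eef_pos: [568.6, 119.2, 188.1]
eef_rot: [-3.141, -0.0, -2.924]
wrist_force: [-0.4, 0.4, -0.4]
finger_gap: 40.0
finger_force: 20.0
```

servo_tool --motion '[[[0, 0, -0.1, 0, 0, 0, 1], [0, 0, -0.1, 0, 0, 0, 1], [0, 0, -0.1, 0, 0, 0, 1], [0, 0, -0.1, 0, 0, 0, 1]]]'

```text
clock: 16.2
eef_pos: [567.4, 123.7, 140.5]
eef_rot: [-3.141, 0.002, -2.92]
wrist_force: [-0.1, -0.2, -1.2]
finger_gap: 39.9
finger_force: 20.0
```

```bash
python3 - <<'E'
from h import *
f,P=cam("scene"); blobs(f,P,"r",zmin=60,zmax=250,amin=20,box=(480,700,0,250))
save("m4.png",cv2.resize(f[100:290,240:480],(700,554)))
E
```

```text
r 413 ctr [553.8 102.7] size [161.8  56.5] ang 38.5 z [134.  145.6 173.2] px [338. 204.]
```

View pics/m4.png

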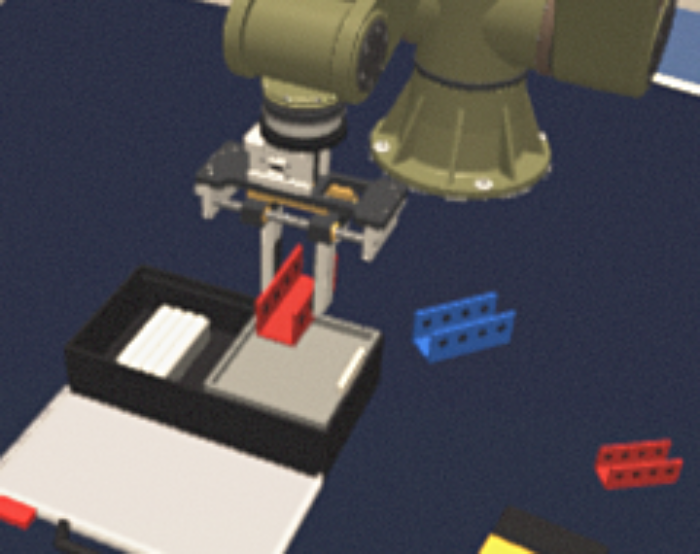

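The bracket is held level over the tray at about (290,300), open side up. I'm lowering it.

servo_tool --motion '[[[0, 0, -0.05, 0, 0, 0, 1], [0, 0, -0.09, 0, 0, 0, 1], [0, 0, -0.115, 0, 0, 0, 1], [0, 0, -0.13, 0, 0, 0, 1], [0, 0, -0.137, 0, 0, 0, 1], [0, 0, -0.141, 0, 0, 0, 1], [0, 0, -0.142, 0, 0, 0, 1], [0, 0, -0.142, 0, 0, 0, 1]]]'

```text
clock: 17.05
eef_pos: [567.5, 123.1, 69.3]
eef_rot: [-3.142, 0.002, -2.921]
wrist_force: [-4.9, -0.4, 9.6]
finger_gap: 40.0
finger_force: 20.0
```

servo_tool --motion '[[[0, 0, 0, 0, 0, 0, 0.35], [0, 0, 0, 0, 0, 0, 0.35], [0, 0, 0, 0, 0, 0, 0.35], [0, 0, 0, 0, 0, 0, 0.35], [0, 0, 0, 0, 0, 0, 0.35]]]'

```text
clock: 17.55
eef_pos: [566.9, 122.9, 67.2]
eef_rot: [-3.142, 0.0, -2.921]
wrist_force: [-0.5, -0.1, -0.5]
finger_gap: 61.3
finger_force: 0.0
```

servo_tool --motion '[[[0, 0, 0.06, 0, 0, 0, 0.35], [0, 0, 0.16, 0, 0, 0, 0.35], [0, 0, 0.26, 0, 0, 0, 0.35], [0, 0, 0.3, 0, 0, 0, 0.35], [-0.2, 0.5, 0.3, 0, 0, 0, 0.35], [-0.2, 0.5, 0.3, 0, 0, 0, 0.35], [-0.2, 0.5, 0.3, 0, 0, 0, 0.35], [-0.2, 0.5, 0.3, 0, 0, 0, 0.35], [-0.2, 0.5, 0.3, 0, 0, 0, 0.35], [-0.2, 0.5, 0.3, 0, 0, 0, 0.35]]]'

```text
clock: 18.55
eef_pos: [464.8, 376.3, 217.1]
eef_rot: [3.141, -0.0, -2.918]
wrist_force: [-0.4, -0.3, -0.1]
finger_gap: 60.9
finger_force: 0.0
```

```bash
python3 - <<'E'
from h import *
f,P=cam("scene"); g,Q=cam("top"); 
B=(480,700,-110,210)
for f_,P_ in((f,P),(g,Q)):
    blobs(f_,P_,"r",zmin=50,box=B,amin=20); blobs(f_,P_,"g",zmin=76,zmax=95,box=B,amin=6)
a=cv2.resize(f[120:290,240:420],(540,510)); b=cv2.resize(g[120:230,240:400],(480,330))
c=np.zeros((510,1020,3),np.uint8); c[:,:540]=a; c[:330,540:]=b
save("m5.png",cv2.resize(c,(800,400)))
E
```

```text
r 456 ctr [559.8 113.9] size [120.2  59.8] ang 12.8 z [ 62.4  76.4 102.2] px [339. 222.]
g 35 ctr [555.4 184. ] size [55.5  5.8] ang 12.7 z [76.  84.2 86.6] px [360. 227.]
r 285 ctr [566.  121.8] size [96.3 38.2] ang 12.4 z [ 57.3  66.  105. ] px [296. 188.]
g 21 ctr [558.1 181.6] size [52.6  4.5] ang 13.6 z [78.3 84.1 90.3] px [279. 188.]
```

View pics/m5.png

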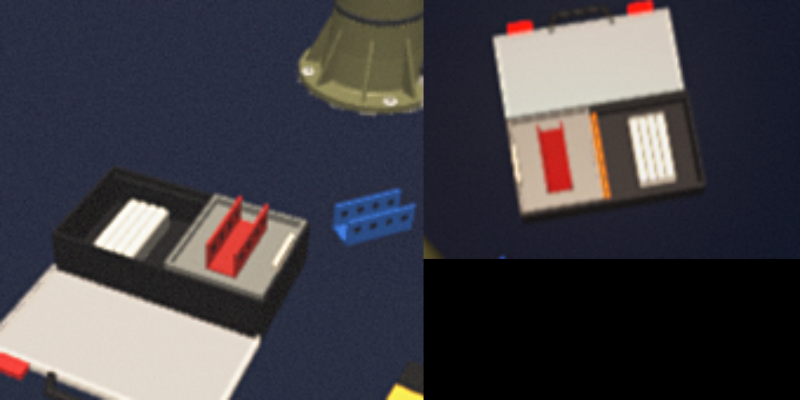

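The bracket lies flat, open side up, at (566,122) inside the tray. The tray is still home, so I'm handing in.

servo_tool --motion '[[[0, 0, 0, 0, 0, 0, 0.35], [0, 0, 0, 0, 0, 0, 0.35]]]'

```text
clock: 18.85
eef_pos: [467.5, 371.8, 217.2]
eef_rot: [-3.141, -0.0, -2.922]
wrist_force: [0.6, 0.4, -0.6]
finger_gap: 61.1
finger_force: 0.0
```

```bash
python3 -c "
from cell import manip; print(manip.sign_off())"
```

```text
the job is handed in; nothing more can be done
None
```

The job is handed in at about 19 s: the motor is the right way up in the pocket, the tray is fully home over it, and the red bracket lies flat, open side up, in the tray, with nothing else moved.

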